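# Run the spectacle hanger round the bent bedside rail

### The arm

A 6-joint arm with a two-finger parallel gripper is mounted at the origin on the work surface. World frame = base frame: x ahead of the robot, y to its left, z up, the work surface at z = 0. Lengths are in m, angles in rad, forces in N, time in s.
With the tool pointing down it reaches from about 0.325 to 0.775 m from the base axis. Payload 5.5 kg.
Tool frame: the origin (TCP) lies on the centre line of the jaws, within the pads' length; the fingertips stand 19 mm ahead of it and the grasp point (between the pads) is the TCP; z points along the fingers, y is the line along which they close (so a half turn about z gives the same grasp; the last joint's range is limited). The gripper opens to 85 mm and grips with 20 to 120 N. Pads are 22 mm wide; open, the fingers measure 114 mm over their backs; the gripper's body (76 mm by 85 mm) begins 54 mm behind the grasp point. The pads swing forward as they close: fully open they stand 13 mm farther back than shut.
Start: joints at [1.144, 0.091, 1.231, -0, 1.82, -0.057], TCP at [0.217, 0.559, 0.25] pointing down, gripper open.
Joint ranges: [-2.87, 2.87], [-0.86, 2.18], [0.17, 2.46], [-1.51, 4.65], [0.06, 2.69], [-2.65, 2.65]. Speed limits (rad/s): [2.57, 2.57, 3.01, 3.14, 3.14, 3.14].

### API

Orientations are given as [roll, pitch, yaw] about the fixed x, y, z axes, in that order (R = Rz(yaw) Ry(pitch) Rx(roll)).
In Python, from bench import r gives the robot as it stands.
- The arm moves only by the tool carry_out, never from a script. Its argument "moves" is a list of rows, each a list of 7 numbers: the shift along the tool's x, y, z in cm, then the turn, a rotation vector about the tool's x, y, z in rad, then the opening, from -1 (shut) to 1 (fully open). In form: [[dx, dy, dz, rx, ry, rz, gripper], ...]. A call has 1 to 20 rows; each row shifts and turns the commanded pose from where the row before left it, along the tool's axes as they then stand; what a row does not reach is not made up. A row lasts 1/12 s, in which the tool goes at most 41.7 mm and 7.16 degrees, less where a joint would pass 70% of its speed; a pose out of reach is approached as far as the arm can. A call is refused whole if a number of a shift passes 4.17 or a number of a turn 0.125, either way. A call with a gripper value outside its range is refused whole. The fingers move at their own pace and stop on an object; the grip force is fixed at half the most. Time passes only in rows, so rows that do not move let the fingers close. It gives the time, the measured TCP pose, the force, the opening and the grip force at its end, in the units of the state.
- r.state(): the state, without advancing time (a new reading comes with each control period).
- r.snapshot(name): name is "scene" or "top"; returns a dict with "image" (384x512x3 uint8, red, green, blue), "fx", "fy", "cx", "cy" (pixels), "k1" (the pictures are not rectified: a ray, as slopes to the right and down, at radius r is drawn at 1 + k1 r^2 times it, then the intrinsics apply), "R" (3x3) and "t" (3): a world point X has camera coordinates R X + t. Camera axes: x right, y down, z forward; pixel columns grow to the right and rows downward; lengths in m; the calibration is good to about 2 mm. A picture is of the moment at which its call begins. There is no depth.
- r.hand_in(): hands the job in; it is judged then, once.
Trained networks look in a picture, given as the dict that the camera call returned (one of the last four; its "shot" number tells which), for a name from the list of things; names that differ only in an ending like _2 or _b are one class to them, and where a whole thing is asked for, a point or a joint stands for the part that bears it (a point fixed in the world has none). Each returns a list of dicts, best first, with "conf" (0 to 1); they miss things now and then, are a little off and sometimes report something else, mostly with a low value. They report only what shows in the picture. A call takes as long as a camera call. They do not tell look-alikes from the thing itself.
- r.boxes_of(picture, target): "uv" ([column, row] in pixels, amid what is visible of it).
The state is a dict: "time": time; "joint_pos": joint angles; "dq": joint speeds; "joint_efforts": joint torques, N m; "tcp_pos": TCP position; "orientation": TCP orientation; "ft_force": force on the tool from outside, world axes, zero at the start; "moment": the same for the moment, N m; "gripper_width": opening from 0.0 (shut) to 1.0 (fully open); "grasp_force": force on a finger pad.
Only numpy, scipy, OpenCV 4.12 (cv2) and the standard library are available. Lean on these libraries where they do the work, as an engineer would, in place of code of your own. Each camera call takes 0.05 s, during which the arm holds its last target. There are 200 camera calls.

### The job

Pick up the drilled spectacle hanger, thread it over the free end of the bent steel rail and slide it along, round the bend, until it is fully home against the stop collar by the post; then let go so that it hangs upright there. Go gently: feel your way, never push or strain against the rail harder than about 20 N, and leave the other things on the cart as they are.

Things in the scene. Friction and masses are not known exactly. Their poses are not given: they have to be found in the camera images.
- hanger: loose spectacle hanger, 110 to 210 g, 95 mm tall, upright on the cart: a maple slab 12 mm thick (x), 36 mm wide (y), 87 mm tall on a steel foot 30 (x) by 70 (y) by 8 mm whose two y ends turn up to 19 mm. Origin: centre of the foot's underside, z up. Grip the slab above its hole. Bottom-heavy: hangs upright from the hole. Same from both sides: either may go first
- hole (a point): centre of the hanger's 14 mm round through hole, 50 mm above its underside, in the middle of the slab's width and thickness; the hole runs along the hanger's x
- rail: fixed rigid rail: level steel rod, 8 mm diameter, centre line 100 mm above the cart, bent overall 34 to 66 degrees towards the frame's +x. Origin on the cart top, z up. From the free end the line runs along x = 0 from y = 124 to 17.4 mm, turns 15 degrees towards +x and runs 18 mm to the corner (x 4.7, y 0). It ends on a post: see corner
- tip (a point): outermost point of the rail's free rounded end, on the rod's centre line; this leg has no support under it
- corner (a point): rod centre in mid-bend. Here it turns on by 4 to 36 degrees (hand-bent, NOT measured, stays as it is), runs 18 mm, turns 15 degrees more the same way, then runs straight 122.5 mm to the face of the stop, a collar 20 mm wide, 12 mm long, face 140 mm from this corner. 42 mm past that face stands the round post, 14 mm wide, 104 mm tall, on a disc 100 mm wide, 12 mm high
- drops_a: eyedrop bottle, 24 mm wide, 61 mm tall, in the upper tray; bystander, origin under its centre
- drops_b: eyedrop bottle, 24 mm wide, 61 mm tall, in the upper tray; bystander, origin under its centre
- drops_c: eyedrop bottle, 24 mm wide, 61 mm tall, standing on the cart top beyond the rail; bystander, origin under its centre
- mirror: steel compact mirror, 60 mm round, 12.5 mm thick, lying in the lower tray; bystander, origin under its centre
- vial: amber glass vial with white cap, 22 mm wide, 54 mm tall, standing on the robot's side of the rail; bystander, origin under its centre
- case: closed black spectacle case 62 x 160 mm (its x, y), 44 mm high, lying on the cart top; bystander, origin under its centre
- mug: white mug, 80 mm wide, 90 mm tall, handle towards its +y; bystander, origin under its centre
Not all that is in view belongs to the job. There is more than one size of the hanger; the one meant has the size given above.

How it is judged:
On the way, in this order (a step that is already met when the one before it is completed fails the run):
1. the hanger is threaded over the free end of the rail: its hole on the free leg's line within 6 mm, at least 20 mm past the tip (height (world z) of hole between 0.09 and 0.108 m and x of hole in the frame of rail between -0.006 and 0.006 m and y of hole in the frame of rail between 0 and 0.104 m), for 0.1 s.
2. the hanger has gone round the bend: its hole is more than 50 mm past the corner on the far leg (height (world z) of hole between 0.09 and 0.108 m and horizontal distance between hole and corner above 0.05 m and x of hole in the frame of rail above 0.02 m and y of hole in the frame of rail below -0.01 m), for 0.1 s.
At the end, for the whole second after the job is handed in: The hanger hangs at rest and upright (within 0.25 rad) on the rail's far leg, its weight on the rod, its slab within about 6 mm of the stop face (hole centre more than 128 mm from the corner point; touching the stop it is 134 mm), released (height (world z) of hole between 0.09 and 0.108 m and horizontal distance between hole and corner between 0.128 and 0.142 m and x of hole in the frame of rail above 0.03 m and y of hole in the frame of rail below -0.02 m and angle between hanger's own z axis and vertical below 0.25 rad and linear speed of hanger below 0.03 m/s and contact force between hanger and rail above 0.3 N).
It fails at once if the rail is pushed with more than 20 N by anything (contact force between rail and anything else above 20 N).
It fails at once if a bystander is moved more than 20 mm (distance of any of drops_a, drops_b, drops_c, mirror, vial, case, mug from where it was at the start of the episode above 0.02 m).
It also fails if it takes over 72 s, if anything falls off the work surface, if the arm or the gripper's body presses on something with over 40 N, if the wrist force passes 120 N, or if a joint passes its speed limit or range.

## Working session

There is one attempt and no reset: what is moved stays moved. The work goes in short steps, Python scripts to look and compute and a tool call to move; the robot and the scene stay as the last step left them, time stands still between calls to the robot, and variables do not carry over. Pictures are saved under pics/ and viewed, at most 10 in all, crops included, and the job is handed in when it is done.

Besides the shell and the picture viewer there is one more tool, called after "Call:" in YAML: its name, and indented under it one key for each argument. carry_out: Moves the arm, as the interface text tells. Its arguments: {"type":"object","properties":{"moves":{"type":"array","items":{"type":"array","items":{"type":"number"}}}},"required":["moves"]}

```bash
mkdir -p pics; ls
cat > h.py <<'E'
import numpy as np, cv2, pickle
from bench import r
def ray(p,uv):
    x=(uv[0]-p["cx"])/p["fx"]; y=(uv[1]-p["cy"])/p["fy"]
    a,b=x,y
    for _ in range(20):
        s=1+p["k1"]*(a*a+b*b); a,b=x/s,y/s
    R=np.array(p["R"]);t=np.array(p["t"])
    return -R.T@t, R.T@np.array([a,b,1.])
def atz(p,uv,z):
    c,d=ray(p,uv); return c+d*(z-c[2])/d[2]
def proj(p,X):
    X=np.atleast_2d(X)@np.array(p["R"]).T+np.array(p["t"])
    a,b=X[:,0]/X[:,2],X[:,1]/X[:,2]; s=1+p["k1"]*(a*a+b*b)
    return np.c_[p["fx"]*a*s+p["cx"],p["fy"]*b*s+p["cy"]]
def tri(p,u,q,v):
    c1,d1=ray(p,u);c2,d2=ray(q,v)
    A=np.c_[d1,-d2];s=np.linalg.lstsq(A,c2-c1,rcond=None)[0]
    P,Q=c1+s[0]*d1,c2+s[1]*d2
    return (P+Q)/2,np.linalg.norm(P-Q)
def save(p,name,crop=None,k=1):
    im=p["image"][...,::-1]
    if crop: im=im[crop[1]:crop[3],crop[0]:crop[2]]
    cv2.imwrite("pics/"+name,cv2.resize(im,None,fx=k,fy=k,interpolation=cv2.INTER_CUBIC))
E
python3 - <<'E'
from h import *
s=r.snapshot("scene");t=r.snapshot("top")
pickle.dump((s,t),open("st.pkl","wb"))
save(s,"s0.png",None,1.5);save(t,"t0.png",None,1.5)
for n in ["hanger","hole","rail","tip","corner","drops_a","drops_c","mirror","vial","case","mug"]:
    for nm,p in (("s",s),("t",t)):
        print(n,nm,[(np.round(b["uv"]).tolist(),round(b["conf"],2)) for b in r.boxes_of(p,n)][:5])
print(r.state())
E
```

```text
pics
hanger s [([237.0, 145.0], 0.66), ([295.0, 143.0], 0.63), ([263.0, 131.0], 0.51)]
hanger t [([133.0, 205.0], 0.81), ([128.0, 245.0], 0.75), ([163.0, 268.0], 0.65)]
hole s [([265.0, 134.0], 0.91), ([289.0, 143.0], 0.73), ([238.0, 144.0], 0.66), ([290.0, 238.0], 0.44)]
hole t [([138.0, 204.0], 0.73), ([128.0, 246.0], 0.57)]
rail s [([292.0, 238.0], 0.97)]
rail t [([264.0, 150.0], 0.85)]
tip s [([293.0, 237.0], 0.71)]
tip t [([263.0, 153.0], 0.56)]
corner s [([289.0, 240.0], 0.75), ([307.0, 200.0], 0.28)]
corner t [([264.0, 150.0], 0.86)]
drops_a s [([215.0, 278.0], 0.51), ([220.0, 304.0], 0.51)]
drops_a t [([384.0, 151.0], 0.41)]
drops_c s [([215.0, 278.0], 0.51), ([220.0, 304.0], 0.51)]
drops_c t [([384.0, 151.0], 0.41)]
mirror s [([202.0, 209.0], 0.47)]
mirror t []
vial s [([204.0, 210.0], 0.62)]
vial t [([276.0, 242.0], 0.4)]
case s [([158.0, 259.0], 0.95)]
case t [([344.0, 238.0], 0.92)]
mug s [([353.0, 161.0], 0.93), ([294.0, 147.0], 0.59), ([290.0, 238.0], 0.4), ([305.0, 201.0], 0.27)]
mug t []
{'time': 1.2, 'joint_pos': array([ 1.14430520e+00,  9.11079334e-02,  1.23072344e+00,  1.76704966e-05,
        1.81981243e+00, -5.67104561e-02]), 'dq': array([-0.00036553,  0.00020109,  0.00171931, -0.000884  ,  0.0003853 ,
       -0.00015239]), 'joint_efforts': array([-1.47900057e-03, -4.58449852e+01, -4.18108284e+01, -2.62055864e-04,
        5.30983853e-04, -1.99183773e-06]), 'tcp_pos': array([0.21685075, 0.55944708, 0.25025721]), 'orientation': array([-3.14154256e+00, -1.99971885e-05,  2.77181633e+00]), 'ft_force': array([-0.24339172, -0.25090449,  0.46591105]), 'moment': array([ 0.02237165, -0.02801067, -0.00809458]), 'grasp_force': 0.0, 'gripper_width': 0.9986569097017021}
```

View pics/s0.png

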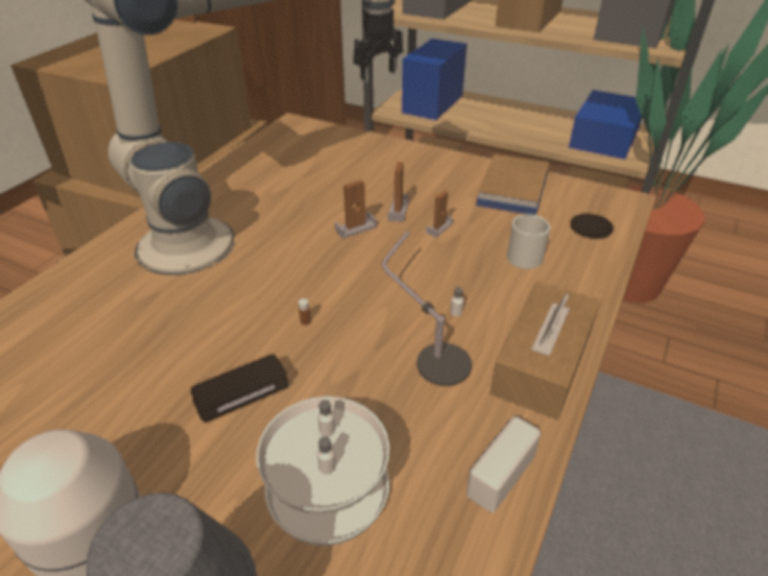

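View pics/t0.png

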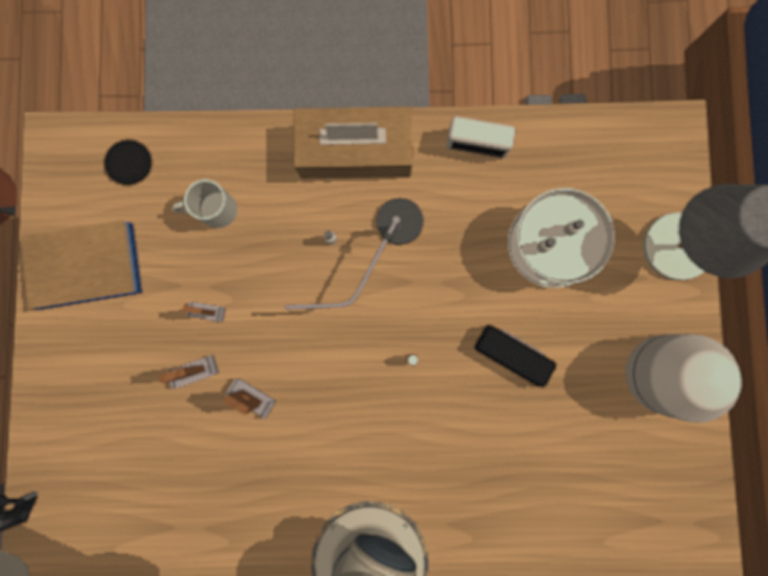

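Candidates for the hanger: scene A (237,140), B (265,127), C (293,142), which are top A (165,265), B (128,247), C (137,208). Next is a close crop and size measurements.

Run:
```python
from h import *
s,t=pickle.load(open("st.pkl","rb"))
a=s["image"][95:165,215:315,::-1]; b=t["image"][190:290,95:195,::-1]
a=cv2.resize(a,(800,560)[:2],interpolation=cv2.INTER_CUBIC); a=cv2.resize(a,(400,280))
A=cv2.resize(s["image"][100:163,218:308,::-1],(790,553),interpolation=cv2.INTER_CUBIC)
cv2.imwrite("pics/c1.png",A)
cv2.imwrite("pics/c2.png",cv2.resize(t["image"][190:285,90:195,::-1],(663,600),interpolation=cv2.INTER_CUBIC))
for p in(s,t): print(p["fx"],p["cx"],p["cy"],p["k1"],-np.array(p["R"]).T@np.array(p["t"]))
```

```text
391.7741125237012 246.38238920631156 191.15762878017864 -0.00040754050433829895 [ 0.92656468 -0.77084747  0.79943502]
372.35022253345585 256.14922292400416 189.54650644985688 0.035489753826534826 [ 0.43827977 -0.0456243   1.16097999]
```

View pics/c1.png

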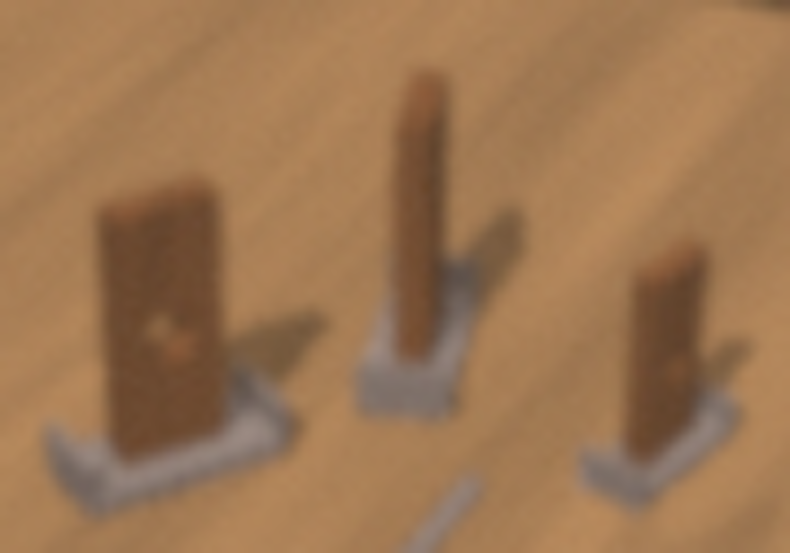

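View pics/c2.png

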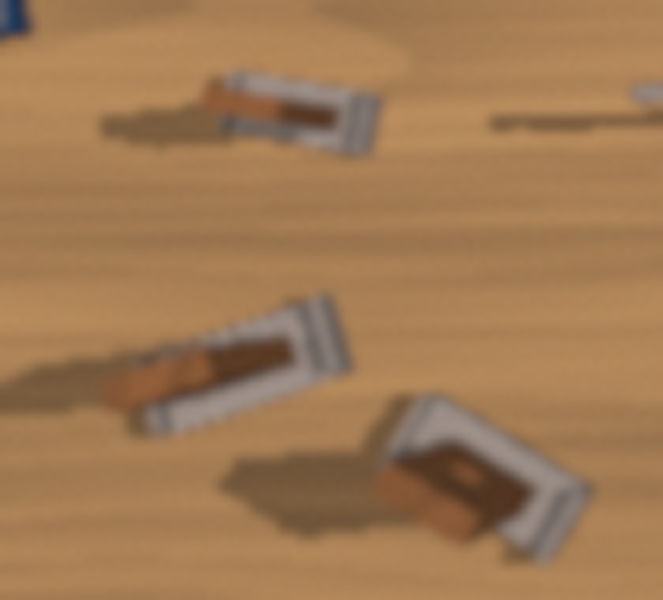

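Run:
```python
from h import *
from scipy.optimize import minimize_scalar as ms
s,t=pickle.load(open("st.pkl","rb"))
S=lambda a,b:(218+a/8.78-.5+.06,100+b/8.78-.5+.06)
T=lambda a,b:(90+a/6.316-.42,190+b/6.316-.42)
for n,b,u in [("A",(118,462),(103,215)),("A",(228,432),(217,190)),("B",(400,360),(400,140)),("B",(437,362),(443,135)),("C",(630,462),(637,278)),("C",(695,415),(706,250))]:
    P=atz(s,S(*b),.008); 
    z=ms(lambda z:np.linalg.norm(proj(s,[P[0],P[1],z])[0]-S(*u)),bounds=(0,.2),method="bounded").x
    print(n,P[:2].round(3),"h",z.round(4))
for n,c in [("A",[(430,393),(385,462),(592,488),(543,562)]),("B",[(333,295),(352,370),(125,372),(150,437)]),("C",[(383,95),(368,157),(234,72),(222,132)])]:
    X=np.array([atz(t,T(*p),.014)[:2] for p in c]);print(n,X.round(3).tolist(),X.mean(0).round(4),[np.linalg.norm(X[i]-X[j]).round(4) for i,j in ((0,1),(2,3),(0,2),(1,3))],np.arctan2(*(X[2]+X[3]-X[0]-X[1])[::-1]))
# slab widths
for n,a,b in [("A",(118,462),(228,432))]:
    print(np.linalg.norm(atz(s,S(*a),.008)-atz(s,S(*b),.008)))
```

```text
A [0.31  0.215] h 0.1227
A [0.34  0.254] h 0.121
B [0.378 0.335] h 0.1124
B [0.393 0.341] h 0.1155
C [0.495 0.31 ] h 0.094
C [0.505 0.353] h 0.0861
A [[0.364, 0.262], [0.332, 0.283], [0.318, 0.184], [0.284, 0.207]] [0.3246 0.2338] [np.float64(0.0385), np.float64(0.0414), np.float64(0.0908), np.float64(0.0901)] -2.122604840348214
B [[0.412, 0.309], [0.376, 0.299], [0.377, 0.408], [0.346, 0.395]] [0.3779 0.3528] [np.float64(0.0373), np.float64(0.0335), np.float64(0.1048), np.float64(0.1004)] 1.8916137622771803
C [[0.508, 0.286], [0.478, 0.293], [0.521, 0.359], [0.492, 0.364]] [0.4998 0.3254] [np.float64(0.0308), np.float64(0.0296), np.float64(0.0735), np.float64(0.072)] 1.3920285849674794
0.04915444907906409
```

The small one, C, is the 95 mm hanger: about 92 mm high, with a 30 x 72 mm foot. A is about 120 mm high and B about 114 mm, so both are too big. Scene C is at (293,142), top C at (137,208). Now I'll fit the rail and the hanger.

```bash
cat > fit.py <<'E'
from h import *
from scipy.optimize import least_squares
from scipy.spatial import cKDTree
def path(bend):  # bend overall; mid turn = bend-30deg ; rail frame polyline incl. post
    m=bend-np.radians(30); a=np.radians(15)
    d=lambda th:np.array([np.sin(th),-np.cos(th)])
    p=[np.array([0,.124]),np.array([0,.0174]),np.array([.0047,0])]
    p.append(p[-1]+.018*d(a+m)); p.append(p[-1]+.1225*d(bend)); p.append(p[-1]+.042*d(bend))
    return np.array(p)
def world(q,P): 
    c,s=np.cos(q[2]),np.sin(q[2]); return P@np.array([[c,s],[-s,c]])+q[:2]
def dense(P,n=60):
    return np.concatenate([np.linspace(P[i],P[i+1],n) for i in range(len(P)-1)])
def rod(q,last=-1):
    W=world(q,dense(path(q[3])[:-1])); return np.c_[W,np.full(len(W),.1)]
E
python3 - <<'E'
from fit import *
s,t=pickle.load(open("st.pkl","rb"))
tt=lambda a,b:atz(t,(a/1.5,b/1.5),.1)
tip,cor,post=tt(288,307.5),tt(350,301),tt(397,218)
print(tip,cor,post)
d=tip-cor;yaw=np.arctan2(-d[0],d[1]); f=post-cor
bend=np.arctan2(f[0]*np.cos(yaw)+f[1]*np.sin(yaw),-(-f[0]*np.sin(yaw)+f[1]*np.cos(yaw)))
q=np.array([cor[0],cor[1],yaw,bend]); print(q)
ms=[]
for p,w in((s,1),(t,1)):
    hsv=cv2.cvtColor(p["image"],cv2.COLOR_RGB2HSV)
    uv=proj(p,rod(q)); near=np.zeros(hsv.shape[:2],np.uint8)
    cv2.polylines(near,[np.round(uv).astype(int)],False,255,13)
    m=(hsv[...,1]<75)&(near>0)
    print(m.sum()); ms.append(m)
    o=p["image"].copy();o[m]=[255,0,0]
def res(q,full=False):
    out=[]
    for p,m in zip((s,t),ms):
        M=np.argwhere(m)[:,::-1].astype(float); uv=proj(p,rod(q))
        a=cKDTree(uv).query(M)[0]; b=cKDTree(M).query(uv)[0]
        out+= [a/np.sqrt(len(a)),b/np.sqrt(len(b))]
    return np.concatenate(out)
f=least_squares(res,q,loss="soft_l1",f_scale=.1,x_scale=[.01,.01,.1,.1],diff_step=1e-4)
q=f.x;print(q,np.degrees(q[3]),f.cost)
np.save("q.npy",q)
print(world(q,path(q[3])).round(4).tolist())
ims=[]
for p,m,c in((s,ms[0],(240,140,320,220)),(t,ms[1],(180,135,280,215))):
    k=5 if p is s else 4
    o=p["image"][c[1]:c[3],c[0]:c[2],::-1]; o=cv2.resize(o,(400,400 if p is s else 320),interpolation=cv2.INTER_CUBIC);k=400/(c[2]-c[0])
    for u in proj(p,rod(q)): cv2.circle(o,tuple(int(v) for v in ((u-np.array(c[:2])+.5)*k)),0,(0,0,255),-1)
    ims.append(cv2.copyMakeBorder(o,0,400-o.shape[0],0,0,cv2.BORDER_CONSTANT))
cv2.imwrite("pics/fit.png",np.hstack(ims))
E
```

```text
[0.49996432 0.14250511 0.1       ] [0.51035703 0.02456796 0.1       ] [ 0.66929072 -0.06781142  0.1       ]
[0.51035703 0.02456796 0.08789378 0.95638777]
194
323
[0.51110544 0.01799891 0.10459197 0.99664324] 57.10345151569786 2.295446770795464
[[0.4982, 0.1413], [0.5093, 0.0353], [0.5158, 0.0185], [0.5292, 0.0065], [0.6384, -0.049], [0.6759, -0.068]]
```

View pics/fit.png

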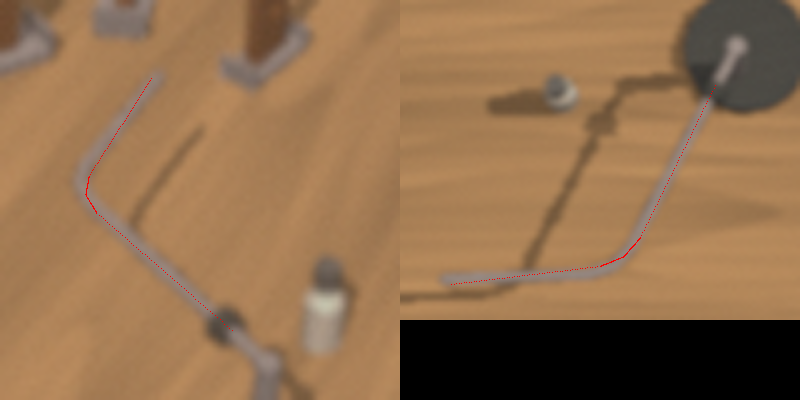

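```bash
cat >> fit.py <<'E'
from scipy.ndimage import map_coordinates as mc
def grey(p):
    im=p["image"].astype(np.float32); return np.clip(40-(im[...,0]-im[...,2]),0,40) # low chroma -> high
def measure(p,q):
    "image points of the rod centre line near the model"
    g=grey(p); P=path(q[3]); out=[];idx=[]
    for i,n in((0,14),(3,14)):
        for f in np.linspace(.12,.85,n):
            a=world(q,P[i]+f*(P[i+1]-P[i])); b=world(q,P[i]+(f+.02)*(P[i+1]-P[i]))
            u,v=proj(p,[[*a,.1],[*b,.1]]); d=(v-u)/np.linalg.norm(v-u); nn=np.array([-d[1],d[0]])
            o=np.linspace(-5,5,51); x=u+o[:,None]*nn
            pr=mc(g,[x[:,1],x[:,0]],order=1); pr=np.clip(pr-.3*pr.max(),0,None)
            if pr.sum()>20: out.append(u+nn*(o*pr).sum()/pr.sum()); idx.append(i)
    return np.array(out),np.array(idx)
E
python3 - <<'E'
from fit import *
s,t=pickle.load(open("st.pkl","rb")); q=np.load("q.npy")
def linedist(p,q,uv,idx):
    P=path(q[3]);r_=[]
    for i in(0,3):
        A=world(q,P[[i,i+1]]);u,v=proj(p,np.c_[A,[.1,.1]]);d=(v-u)/np.linalg.norm(v-u)
        w=uv[idx==i]-u;r_.append(w[:,0]*-d[1]+w[:,1]*d[0])
    return np.concatenate(r_)
for use in ([s,t],[t],[s]):
    z=q.copy()
    for it in range(5):
        M=[(p,)+measure(p,z) for p in use]
        tipuv=None
        f=least_squares(lambda w:np.concatenate([linedist(p,w,uv,i) for p,uv,i in M]),z,loss="soft_l1",f_scale=.3,x_scale=[.01,.01,.1,.1])
        z=f.x
    print(z.round(4),np.degrees(z[3]).round(1),[np.abs(linedist(p,z,uv,i)).mean().round(2) for p,uv,i in M],world(z,path(z[3])).round(4).tolist())
    # tip check: greyness along leg 1 beyond tip
    for p in use:
        P=path(z[3]);e=np.array([0,1]);o=np.arange(-.01,.0101,.001)
        A=world(z,P[0]+o[:,None]*e);u=proj(p,np.c_[A,np.full(len(A),.1)]);print(mc(grey(p),[u[:,1],u[:,0]],order=1).round().astype(int).tolist())
    if len(use)==2: np.save("q.npy",z)
E
```

```text
[0.5039 0.0263 0.0198 1.0525] 60.3 [np.float64(0.14), np.float64(0.12)] [[0.5014, 0.1503], [0.5036, 0.0437], [0.5086, 0.0264], [0.5216, 0.014], [0.6292, -0.0446], [0.6661, -0.0647]]
[5, 4, 4, 4, 3, 2, 1, 1, 0, 0, 0, 0, 0, 0, 0, 0, 0, 0, 0, 0, 0]
[13, 13, 13, 12, 11, 9, 6, 3, 0, 0, 0, 0, 0, 0, 0, 0, 0, 0, 0, 0, 0]
[0.5041 0.0266 0.0175 1.0531] 60.3 [np.float64(0.08)] [[0.5019, 0.1506], [0.5038, 0.044], [0.5088, 0.0267], [0.5218, 0.0142], [0.6293, -0.0445], [0.6662, -0.0647]]
[14, 14, 14, 12, 11, 9, 6, 2, 0, 0, 0, 0, 0, 0, 0, 0, 0, 0, 0, 0, 0]
[0.5039 0.0256 0.0254 1.0508] 60.2 [np.float64(0.1)] [[0.5007, 0.1496], [0.5034, 0.043], [0.5086, 0.0257], [0.5217, 0.0134], [0.6295, -0.0448], [0.6664, -0.0647]]
[5, 5, 4, 4, 4, 3, 2, 2, 1, 0, 0, 0, 0, 0, 0, 0, 0, 0, 0, 0, 0]
```

```bash
cat >> fit.py <<'E'
def box(x0,x1,y0,y1,z0,z1): return np.array([[x,y,z] for x in(x0,x1) for y in(y0,y1) for z in(z0,z1)])
def hangmask(p,h,K=4,c=None):
    "supersampled mask of grey foot (slab hides part). h=x,y,yaw; c crop"
    m=np.zeros(((c[3]-c[1])*K,(c[2]-c[0])*K),np.float32)
    cs,sn=np.cos(h[2]),np.sin(h[2])
    for b,v in((box(-.015,.015,-.035,.035,0,.008),1),(box(-.015,.015,-.035,-.031,0,.019),1),(box(-.015,.015,.031,.035,0,.019),1),(box(-.006,.006,-.018,.018,.008,.095),0)):
        W=np.c_[b[:,0]*cs-b[:,1]*sn+h[0],b[:,0]*sn+b[:,1]*cs+h[1],b[:,2]]
        u=(proj(p,W)-np.array(c[:2])+.5)*K
        cv2.fillConvexPoly(m,cv2.convexHull(np.round(u*16).astype(np.int32)),v,shift=4)
    m=cv2.GaussianBlur(m,(0,0),K*.8)
    return cv2.resize(m,(c[2]-c[0],c[3]-c[1]),interpolation=cv2.INTER_AREA)
E
python3 - <<'E'
from fit import *
from scipy.optimize import minimize
s,t=pickle.load(open("st.pkl","rb"))
C=[(278,125,310,162),(118,192,158,222)]
G=[]
for p,c in zip((s,t),C):
    im=p["image"].astype(np.float32)[c[1]:c[3],c[0]:c[2]]; ch=im[...,0]-im[...,2]
    G.append(np.clip((np.median(ch)-ch)/(np.median(ch)-np.percentile(ch,2)),0,1))
for use in((0,1),(0,),(1,)):
    f=lambda h:sum(-np.corrcoef(hangmask((s,t)[i],h,4,C[i]).ravel(),G[i].ravel())[0,1] for i in use)
    b=min((minimize(f,[.5,.3254,y0],method="Nelder-Mead",options=dict(initial_simplex=[[.5,.325,y0],[.507,.325,y0],[.5,.332,y0],[.5,.325,y0+.1]])) for y0 in(-.25,-.15)),key=lambda a:a.fun)
    print(use,b.x.round(4),b.fun)
q=np.load("q.npy")
for n,z in(("drops_c",.055),("vial",.05)):
    for nm,p,uv in(("s",s,{"drops_c":(305,200),"vial":(203.3,208)}[n]),("t",t,{"drops_c":(219.5,158),"vial":(275,240)}[n])):
        print(n,nm,atz(p,uv,z if nm=="t" else z-.022).round(3))
d=dense(path(q[3]));W=world(q,d)
for n,X in(("drops_c",atz(t,(219.5,158),.055)[:2]),("vial",atz(t,(275,240),.05)[:2])): print(n,np.linalg.norm(W-X,axis=1).min())
E
```

```text
(0, 1) [ 0.5001  0.3294 -0.1484] -1.7453195926252927
(0,) [ 0.4966  0.3302 -0.1137] -0.8582459131521115
(1,) [ 0.5013  0.3299 -0.174 ] -0.9427745787006065
drops_c s [0.65  0.069 0.033]
drops_c t [0.643 0.068 0.055]
vial s [ 0.399 -0.096  0.028]
vial t [ 0.395 -0.094  0.05 ]
drops_c 0.1051790903359797
vial 0.16545430785382303
```

```bash
cat >> h.py <<'E'
from scipy.spatial.transform import Rotation as Ro
def go(x,y,z,yaw=None):
    st=r.state();R=Ro.from_euler("xyz",st["orientation"]); d=np.array([x,y,z])-st["tcp_pos"]
    print("shift cm (current tool axes)",(R.inv().apply(d)*100).round(2))
    if yaw is not None:
        T=Ro.from_euler("xyz",[np.pi,0,yaw]); print("rotvec tool",(R.inv()*T).as_rotvec().round(3))
    print("pos",st["tcp_pos"].round(4),st["orientation"].round(3),"F",st["ft_force"].round(1),"g",st["gripper_width"].round(3),st["grasp_force"].round(1),"t",st["time"])
E
python3 -c "
from h import *
go(.5005,.3298,.16,2.977)"
```

```text
shift cm (current tool axes) [-34.75 -11.16   9.03]
rotvec tool [-0.    -0.    -0.205]Traceback (most recent call last):
  File "<string>", line 3, in <module>
    go(.5005,.3298,.16,2.977)
    ~~^^^^^^^^^^^^^^^^^^^^^^^
  File "h.py", line 31, in go
    print("pos",st["tcp_pos"].round(4),st["orientation"].round(3),"F",st["ft_force"].round(1),"g",st["gripper_width"].round(3),st["grasp_force"].round(1),"t",st["time"])
                                                                                                  ^^^^^^^^^^^^^^^^^^^^^^^^^
AttributeError: 'float' object has no attribute 'round'
```

Call:
carry_out:
  moves:
    - [-2.6,-0.85,0.4,0,0,0,1]
    - [-2.6,-0.85,0.4,0,0,0,1]
    - [-2.6,-0.85,0.4,0,0,0,1]
    - [-2.6,-0.85,0.4,0,0,0,1]
    - [-2.6,-0.85,0.4,0,0,0,1]
    - [-2.6,-0.85,0.4,0,0,0,1]
    - [-2.6,-0.85,0.4,0,0,0,1]
    - [-2.6,-0.85,0.4,0,0,0,1]
    - [-2.6,-0.85,0.4,0,0,0,1]
    - [-2.6,-0.85,0.4,0,0,0,1]
    - [-2.6,-0.85,0.4,0,0,0,1]
    - [-2.6,-0.85,0.4,0,0,0,1]
    - [-2.6,-0.85,0.4,0,0,-0.1,1]
    - [0,0,0.4,0,0,-0.1,1]
    - [0,0,0,0,0,0,1]
    - [0,0,0,0,0,0,1]

```text
time: 2.53
tcp_pos: [0.492, 0.3342, 0.194]
orientation: [-3.141, -0.001, 2.968]
ft_force: [-0.4, 0.3, -0.5]
gripper_width: 0.997
grasp_force: 0.0
```

Call:
carry_out:
  moves:
    - [-0.9,-0.3,0,0,0,0,1]
    - [0,0,1.6,0,0,0,1]
    - [0,0,1.6,0,0,0,1]
    - [0,0,1.6,0,0,0,1]
    - [0,0,1.6,0,0,0,1]
    - [0,0,1.6,0,0,0,1]
    - [0,0,1.6,0,0,0,1]
    - [0,0,1.0,0,0,0,1]
    - [0,0,0.7,0,0,0,1]
    - [0,0,0,0,0,0,1]
    - [0,0,0,0,0,0,1]

```text
time: 3.45
tcp_pos: [0.5005, 0.33, 0.0817]
orientation: [3.141, 0.0, 2.972]
ft_force: [-0.2, -0.5, 1.0]
gripper_width: 0.997
grasp_force: 0.0
```

```bash
sed -i 's/st\["gripper_width"\].round(3),st\["grasp_force"\].round(1)/round(float(st["gripper_width"]),3),round(float(st["grasp_force"]),1)/' h.py
python3 - <<'E'
from h import *
go(.5005,.3298,.08,2.977)
p=r.snapshot("top");s=r.snapshot("scene");pickle.dump((s,p),open("st1.pkl","wb"))
a=cv2.resize(s["image"][100:175,250:330,::-1],(400,375),interpolation=cv2.INTER_CUBIC);b=cv2.resize(p["image"][180:255,95:175,::-1],(400,375),interpolation=cv2.INTER_CUBIC)
cv2.imwrite("pics/g1.png",np.hstack([a,b]))
E
```

```text
shift cm (current tool axes) [-0.   -0.02  0.17]
rotvec tool [ 0.     0.    -0.005]
pos [0.5005 0.33   0.0817] [3.141 0.    2.972] F [-0.2 -0.5  1. ] g 0.997 0.0 t 3.45
```

View pics/g1.png

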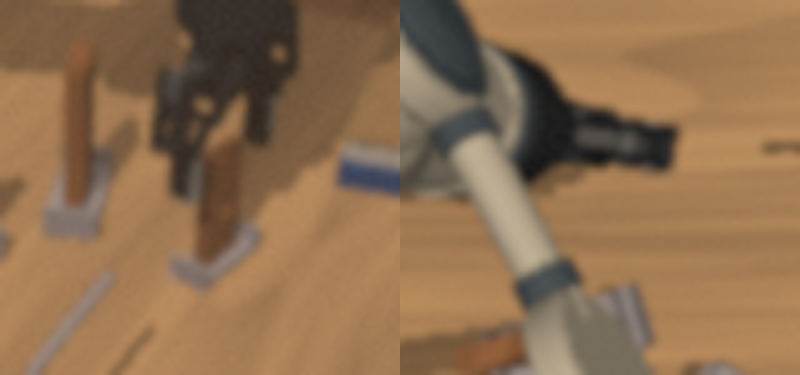

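The scene view shows the fingers straddling slab C at crop (215,150). Closing now.

Call:
carry_out:
  moves:
    - [0,0,0,0,0,0,-1]
    - [0,0,0,0,0,0,-1]
    - [0,0,0,0,0,0,-1]
    - [0,0,0,0,0,0,-1]
    - [0,0,0,0,0,0,-1]
    - [0,0,0,0,0,0,-1]
    - [0,0,0,0,0,0,-1]
    - [0,0,0,0,0,0,-1]
    - [0,0,0,0,0,0,-1]
    - [0,0,0,0,0,0,-1]

```text
time: 4.38
tcp_pos: [0.5007, 0.3298, 0.0818]
orientation: [3.141, 0.001, 2.972]
ft_force: [-0.3, -1.1, 3.9]
gripper_width: 0.412
grasp_force: 60.2
```

Call:
carry_out:
  moves:
    - [0,0,-0.5,0,0,0,-1]
    - [0,0,-1.2,0,0,0,-1]
    - [0,0,-1.2,0,0,0,-1]
    - [0,0,-1.2,0,0,0,-1]
    - [0,0,-1.2,0,0,0,-1]
    - [0,0,-0.9,0,0,0,-1]
    - [0,0,0,0,0,0.115,-1]
    - [0,0,0,0,0,0.115,-1]
    - [0,0,0,0,0,0.115,-1]
    - [0,0,0,0,0,0.115,-1]
    - [0,0,0,0,0,0.115,-1]
    - [0,0,0,0,0,0.115,-1]
    - [0,0,0,0,0,0.115,-1]
    - [0,0,0,0,0,0.115,-1]
    - [0,0,0,0,0,0.115,-1]
    - [0,0,0,0,0,0.115,-1]
    - [0,0,0,0,0,0.115,-1]
    - [0,0,0,0,0,0.115,-1]
    - [0,0,0,0,0,0,-1]
    - [0,0,0,0,0,0,-1]

```text
time: 6.05
tcp_pos: [0.5006, 0.3299, 0.1439]
orientation: [3.141, -0.0, 1.595]
ft_force: [0.1, -0.3, -0.5]
gripper_width: 0.412
grasp_force: 59.9
```

```bash
python3 -c "
from h import *
go(.5007,.19,.1318,1.591)"
```

```text
shift cm (current tool axes) [-13.98  -0.33   1.21]
rotvec tool [ 0.001 -0.     0.004]
pos [0.5006 0.3299 0.1439] [ 3.141 -0.     1.595] F [ 0.1 -0.3 -0.5] g 0.412 59.9 t 6.05
```

Call:
carry_out:
  moves:
    - [-2,-0.05,0.2,0,0,0,-1]
    - [-2,-0.05,0.2,0,0,0,-1]
    - [-2,-0.05,0.2,0,0,0,-1]
    - [-2,-0.05,0.2,0,0,0,-1]
    - [-2,-0.05,0.2,0,0,0,-1]
    - [-2,-0.05,0.2,0,0,0,-1]
    - [-1,0,0,0,0,0,-1]
    - [-1,0,0,0,0,0,-1]
    - [0,0,0,0,0,0,-1]
    - [0,0,0,0,0,0,-1]
    - [0,0,0,0,0,0,-1]

```text
time: 6.97
tcp_pos: [0.5005, 0.1905, 0.1315]
orientation: [3.141, -0.001, 1.593]
ft_force: [-0.5, -0.4, -0.5]
gripper_width: 0.417
grasp_force: 60.0
```

Run:
```python
from h import *
go(.5007,.19,.1318,1.591)
p=r.snapshot("top");s=r.snapshot("scene");pickle.dump((s,p),open("st2.pkl","wb"))
for n in("hole","tip"):
  for q in(s,p): print(n,r.boxes_of(q,n)[:4])
st=r.state();h=st["tcp_pos"]-[0,0,.0318];print("expected hole px",proj(s,h),proj(p,h))
k=6.25
a=cv2.resize(s["image"][130:194,246:310,::-1],(400,400),interpolation=cv2.INTER_CUBIC);b=cv2.resize(p["image"][170:234,150:214,::-1],(400,400),interpolation=cv2.INTER_CUBIC)
for im,q,o in((a,s,(246,130)),(b,p,(150,170))):
    for X in (h,[.5014,.1503,.1],[.5036,.0437,.1]):
        u=(proj(q,X)[0]-o+.5)*k; cv2.circle(im,tuple(int(v) for v in u),2,(0,255,0),-1)
cv2.imwrite("pics/g2.png",np.hstack([a,b]))
```

```text
shift cm (current tool axes) [-0.05  0.02 -0.03]
rotvec tool [ 0.    -0.001  0.002]
pos [0.5005 0.1905 0.1315] [ 3.141e+00 -1.000e-03  1.593e+00] F [-0.5 -0.4 -0.5] g 0.417 60.0 t 6.9667
hole [{'uv': [235.9, 143.9], 'conf': 0.84}, {'uv': [265.1, 139.4], 'conf': 0.7}, {'uv': [273.8, 150.2], 'conf': 0.66}]
hole [{'uv': [129.5, 244.8], 'conf': 0.87}, {'uv': [160.2, 265.3], 'conf': 0.62}, {'uv': [181.8, 203.4], 'conf': 0.52}]
tip [{'uv': [292.7, 239.4], 'conf': 0.72}]
tip [{'uv': [263.0, 153.4], 'conf': 0.95}]
expected hole px [[277.18023127 147.7515879 ]] [[175.28150738 205.17526014]]
```

View pics/g2.png

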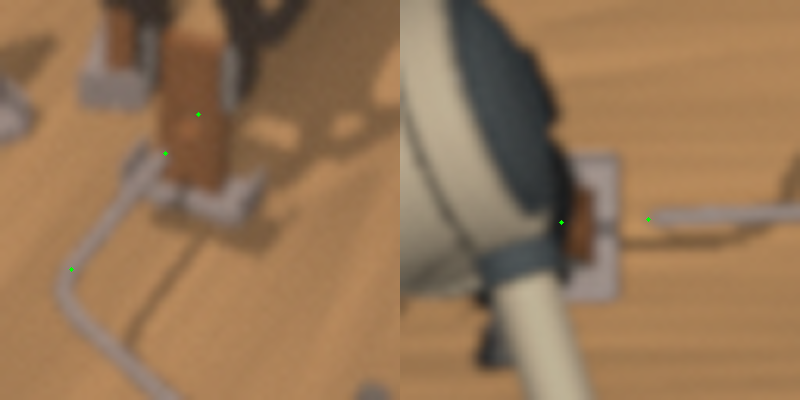

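Run:
```python
from h import *
s,p=pickle.load(open("st2.pkl","rb"))
S=lambda a,b:(246+a/6.25-.5,130+b/6.25-.5);T=lambda a,b:(150+(a-400)/6.25-.5,170+b/6.25-.5)
for z in(.05,.069):
  print("foot edge corners",z,[atz(p,T(*u),z).round(4).tolist() for u in((619,155),(619,299))])
for e in (.1845,.1865,.18):  # near face plane y=e
    c,d=ray(s,S(187,128)); X=c+d*(e-c[1])/d[1]; print("hole near face",e,X.round(4))
# expected corners given h
h=np.array([.5005,.1905,.0497])
for y in(-.015,.015):
  for x in(-.035,.035): print(x,y,[((proj(p,h+[x,y,z])[0]-(150,170)+.5)*6.25+[400,0]).round(0).tolist() for z in(0,.019)],((proj(s,h+[x,y,.019])[0]-(246,130)+.5)*6.25).round(0).tolist())
```

```text
foot edge corners 0.05 [[0.5353, 0.1737, 0.05], [0.4665, 0.1735, 0.05]]
foot edge corners 0.069 [[0.5336, 0.1699, 0.069], [0.466, 0.1697, 0.069]]
hole near face 0.1845 [0.497  0.1845 0.0933]
hole near face 0.1865 [0.4961 0.1865 0.0918]
hole near face 0.18 [0.499  0.18   0.0966]
-0.035 -0.015 [[615.0, 301.0], [607.0, 300.0]] [123.0, 160.0]
0.035 -0.015 [[615.0, 155.0], [607.0, 151.0]] [246.0, 196.0]
-0.035 0.015 [[552.0, 302.0], [543.0, 301.0]] [149.0, 132.0]
0.035 0.015 [[553.0, 156.0], [543.0, 152.0]] [270.0, 166.0]
```

Call:
carry_out:
  moves:
    - [-0.5,0.08,0,0,0,0,-1]
    - [-0.8,0,0,0,0,0,-1]
    - [-0.7,0,0,0,0,0,-1]
    - [-0.5,0,0,0,0,0,-1]
    - [-0.3,0,0,0,0,0,-1]
    - [0,0,0,0,0,0,-1]
    - [0,0,0,0,0,0,-1]

```text
time: 7.85
tcp_pos: [0.5019, 0.1615, 0.1314]
orientation: [3.141, -0.0, 1.591]
ft_force: [-0.6, -0.1, -1.0]
gripper_width: 0.409
grasp_force: 60.0
```

Call:
carry_out:
  moves:
    - [-0.12,0,0,0,0,0,-1]
    - [-0.12,0,0,0,0,0,-1]
    - [-0.12,0,0,0,0,0,-1]
    - [0,0,0,0,0,0,-1]

```text
time: 8.18
tcp_pos: [0.5018, 0.1581, 0.1313]
orientation: [3.142, 0.0, 1.592]
ft_force: [-0.0, 0.9, -2.0]
gripper_width: 0.41
grasp_force: 60.0
```

Call:
carry_out:
  moves:
    - [-0.12,0,0,0,0,0,-1]
    - [-0.12,0,0,0,0,0,-1]
    - [-0.12,0,0,0,0,0,-1]
    - [0,0,0,0,0,0,-1]

```text
time: 8.52
tcp_pos: [0.5019, 0.1544, 0.1313]
orientation: [3.142, 0.0, 1.592]
ft_force: [0.9, -0.6, -0.7]
gripper_width: 0.41
grasp_force: 60.0
```

Call:
carry_out:
  moves:
    - [-0.12,0,0,0,0,0,-1]
    - [-0.12,0,0,0,0,0,-1]
    - [-0.12,0,0,0,0,0,-1]
    - [0,0,0,0,0,0,-1]

```text
time: 8.85
tcp_pos: [0.502, 0.1507, 0.1313]
orientation: [-3.142, 0.0, 1.592]
ft_force: [-0.9, 0.3, -1.1]
gripper_width: 0.41
grasp_force: 60.0
```

Call:
carry_out:
  moves:
    - [-0.15,0,0,0,0,0,-1]
    - [-0.15,0,0,0,0,0,-1]
    - [-0.15,0,0,0,0,0,-1]
    - [0,0,0,0,0,0,-1]

```text
time: 9.18
tcp_pos: [0.5021, 0.1462, 0.1313]
orientation: [-3.142, 0.0, 1.592]
ft_force: [0.0, 0.6, -1.6]
gripper_width: 0.408
grasp_force: 60.0
```

Call:
carry_out:
  moves:
    - [-0.15,0,0,0,0,0,-1]
    - [-0.15,0,0,0,0,0,-1]
    - [-0.15,0,0,0,0,0,-1]
    - [0,0,0,0,0,0,-1]

```text
time: 9.52
tcp_pos: [0.5022, 0.1417, 0.1313]
orientation: [3.142, 0.0, 1.592]
ft_force: [0.4, -0.6, -1.3]
gripper_width: 0.411
grasp_force: 60.0
```

Run:
```python
from h import *
go(.5019,.1,.1318,1.591)
s=r.snapshot("scene");p=r.snapshot("top");pickle.dump((s,p),open("st3.pkl","wb"))
a=cv2.resize(s["image"][130:194,246:310,::-1],(400,400),interpolation=cv2.INTER_CUBIC);b=cv2.resize(p["image"][170:234,160:224,::-1],(400,400),interpolation=cv2.INTER_CUBIC)
cv2.imwrite("pics/g3.png",np.hstack([a,b]))
```

```text
shift cm (current tool axes) [-4.17 -0.12 -0.05]
rotvec tool [0.    0.    0.001]
pos [0.5022 0.1417 0.1313] [3.142 0.    1.592] F [ 0.4 -0.6 -1.3] g 0.411 60.0 t 9.5167
```

View pics/g3.png

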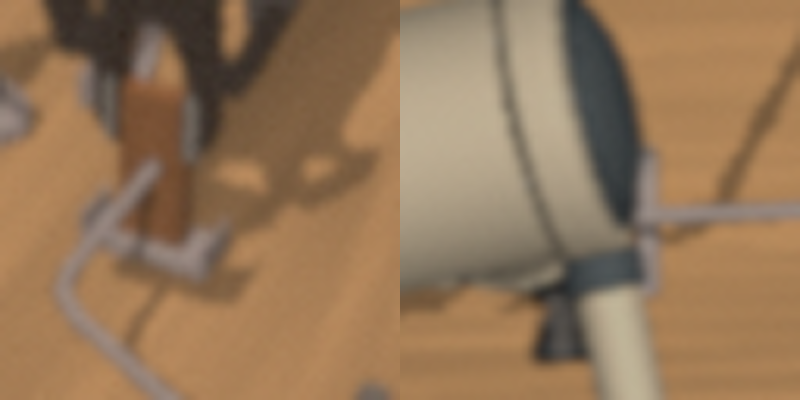

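The scene crop shows the rod entering the slab at about (155,165), mid-width at hole height, with no force. I'll slide on.

Call:
carry_out:
  moves:
    - [-0.15,0,0,0,0,0,-1]
    - [-0.15,0,0,0,0,0,-1]
    - [-0.15,0,0,0,0,0,-1]
    - [-0.15,0,0,0,0,0,-1]
    - [0,0,0,0,0,0,-1]

```text
time: 10.03
tcp_pos: [0.5023, 0.1357, 0.1313]
orientation: [-3.142, 0.0, 1.592]
ft_force: [0.4, 1.0, -1.5]
gripper_width: 0.411
grasp_force: 60.0
```

Call:
carry_out:
  moves:
    - [-0.2,0,0,0,0,0,-1]
    - [-0.2,0,0,0,0,0,-1]
    - [-0.2,0,0,0,0,0,-1]
    - [-0.2,0,0,0,0,0,-1]
    - [0,0,0,0,0,0,-1]

```text
time: 10.45
tcp_pos: [0.5025, 0.1276, 0.1313]
orientation: [3.142, 0.0, 1.591]
ft_force: [-0.3, -0.4, -0.8]
gripper_width: 0.408
grasp_force: 60.0
```

Call:
carry_out:
  moves:
    - [-0.3,0,0,0,0,0,-1]
    - [-0.3,0,0,0,0,0,-1]
    - [-0.3,0,0,0,0,0,-1]
    - [-0.3,0,0,0,0,0,-1]
    - [0,0,0,0,0,0,-1]

```text
time: 10.87
tcp_pos: [0.5028, 0.1154, 0.1313]
orientation: [3.142, 0.0, 1.591]
ft_force: [0.1, 0.3, -1.1]
gripper_width: 0.411
grasp_force: 60.0
```

```bash
cat > plan.py <<'E'
from fit import *
import sys
OFF=.0025; Z=.0318+.0995
def pose(q,s):
    P=world(q,path(q[3])); L=np.r_[0,np.cumsum(np.linalg.norm(np.diff(P,axis=0),axis=1))]
    f=lambda s:np.array([np.interp(s,L,P[:,i]) for i in(0,1)])
    ss=np.linspace(-.008,.008,17); X=np.array([f(s+a) for a in ss]); c=X.mean(0)
    d=X[-1]-X[0]; d/=np.linalg.norm(d)
    yaw=np.arctan2(d[1],d[0])+np.pi  # tool x points backwards
    return np.r_[c-OFF*d,Z],yaw,L
def plan(n,ds,dlat=0.,dz=0.):
    q=np.load("q.npy"); st=r.state(); p=st["tcp_pos"]; R=Ro.from_euler("xyz",st["orientation"])
    g=np.arange(0,.28,.0005); s=g[np.argmin([np.linalg.norm(pose(q,a)[0][:2]-p[:2]) for a in g])]
    c,y,L=pose(q,s); T=Ro.from_euler("xyz",[np.pi,0,y]); print("s",s.round(4),"bends at",L.round(4)[1:5],"err tool axes mm",(T.inv().apply(p-c)*1e3).round(1),"F",st["ft_force"].round(1),"Ftool",R.inv().apply(st["ft_force"]).round(1),"t",st["time"])
    rows=[]
    for i in range(1,n+1):
        c,y,_=pose(q,s+ds*i); T=Ro.from_euler("xyz",[np.pi,0,y]); c=c+T.apply([0,dlat,dz])
        d=R.inv().apply(c-p)*100; w=(R.inv()*T).as_rotvec()
        rows.append([*d.round(2),0,0,w[2].round(3)]); p,R=c,T
    print(rows)
if __name__=="__main__": plan(int(sys.argv[1]),float(sys.argv[2]))
E
python3 plan.py 18 .003
```

```text
s 0.0375 bends at [0.1066 0.1246 0.1426 0.2651] err tool axes mm [0.1 0.6 0. ] F [ 0.1  0.3 -1.1] Ftool [0.3 0.1 1.1] t 10.8667
[[np.float64(-0.31), np.float64(-0.06), np.float64(-0.0), 0, 0, np.float64(0.001)], [np.float64(-0.3), np.float64(0.0), np.float64(0.0), 0, 0, np.float64(0.0)], [np.float64(-0.3), np.float64(-0.0), np.float64(-0.0), 0, 0, np.float64(0.0)], [np.float64(-0.3), np.float64(0.0), np.float64(0.0), 0, 0, np.float64(0.0)], [np.float64(-0.3), np.float64(0.0), np.float64(0.0), 0, 0, np.float64(-0.0)], [np.float64(-0.3), np.float64(0.0), np.float64(0.0), 0, 0, np.float64(0.0)], [np.float64(-0.3), np.float64(0.0), np.float64(0.0), 0, 0, np.float64(0.0)], [np.float64(-0.3), np.float64(0.0), np.float64(0.0), 0, 0, np.float64(0.0)], [np.float64(-0.3), np.float64(-0.0), np.float64(-0.0), 0, 0, np.float64(0.0)], [np.float64(-0.3), np.float64(-0.0), np.float64(-0.0), 0, 0, np.float64(0.0)], [np.float64(-0.3), np.float64(0.0), np.float64(0.0), 0, 0, np.float64(-0.0)], [np.float64(-0.3), np.float64(0.0), np.float64(0.0), 0, 0, np.float64(0.0)], [np.float64(-0.3), np.float64(0.0), np.float64(0.0), 0, 0, np.float64(0.0)], [np.float64(-0.3), np.float64(0.0), np.float64(0.0), 0, 0, np.float64(0.0)], [np.float64(-0.3), np.float64(0.0), np.float64(0.0), 0, 0, np.float64(0.0)], [np.float64(-0.3), np.float64(-0.0), np.float64(-0.0), 0, 0, np.float64(-0.0)], [np.float64(-0.3), np.float64(0.0), np.float64(0.0), 0, 0, np.float64(0.0)], [np.float64(-0.3), np.float64(0.0), np.float64(0.0), 0, 0, np.float64(0.0)]]
```

Slide along the straight leg, then feel the clearance sideways before the bend.

Call:
carry_out:
  moves:
    - [-0.3,-0.06,0,0,0,0,-1]
    - [-0.3,0,0,0,0,0,-1]
    - [-0.3,0,0,0,0,0,-1]
    - [-0.3,0,0,0,0,0,-1]
    - [-0.3,0,0,0,0,0,-1]
    - [-0.3,0,0,0,0,0,-1]
    - [-0.3,0,0,0,0,0,-1]
    - [-0.3,0,0,0,0,0,-1]
    - [0,0,0,0,0,0,-1]

```text
time: 11.62
tcp_pos: [0.5027, 0.0914, 0.1313]
orientation: [3.142, 0.0, 1.591]
ft_force: [-1.1, 0.1, -1.3]
gripper_width: 0.408
grasp_force: 60.0
```

Call:
carry_out:
  moves:
    - [-0.3,0,0,0,0,0,-1]
    - [-0.3,0,0,0,0,0,-1]
    - [-0.3,0,0,0,0,0,-1]
    - [-0.3,0,0,0,0,0,-1]
    - [-0.3,0,0,0,0,0,-1]
    - [-0.3,0,0,0,0,0,-1]
    - [-0.3,0,0,0,0,0,-1]
    - [0,0,0,0,0,0,-1]

```text
time: 12.28
tcp_pos: [0.5031, 0.0704, 0.1313]
orientation: [3.142, 0.0, 1.591]
ft_force: [0.3, -0.2, -0.6]
gripper_width: 0.41
grasp_force: 60.0
```

Call:
carry_out:
  moves:
    - [0,0.1,0,0,0,0,-1]
    - [0,0.05,0,0,0,0,-1]
    - [0,0,0,0,0,0,-1]

```text
time: 12.53
tcp_pos: [0.5047, 0.0711, 0.1313]
orientation: [3.142, -0.0, 1.592]
ft_force: [0.1, -0.1, -1.3]
gripper_width: 0.409
grasp_force: 60.0
```

Call:
carry_out:
  moves:
    - [0,0.05,0,0,0,0,-1]
    - [0,0,0,0,0,0,-1]

```text
time: 12.7
tcp_pos: [0.5051, 0.0711, 0.1313]
orientation: [-3.142, -0.0, 1.592]
ft_force: [-0.3, -0.3, -0.7]
gripper_width: 0.408
grasp_force: 60.0
```

Call:
carry_out:
  moves:
    - [0,0.05,0,0,0,0,-1]
    - [0,0,0,0,0,0,-1]

```text
time: 12.87
tcp_pos: [0.5057, 0.0711, 0.1313]
orientation: [3.142, 0.0, 1.592]
ft_force: [1.1, 0.2, -1.2]
gripper_width: 0.416
grasp_force: 60.0
```

Call:
carry_out:
  moves:
    - [0,0.05,0,0,0,0,-1]
    - [0,0,0,0,0,0,-1]

```text
time: 13.03
tcp_pos: [0.5061, 0.0711, 0.1313]
orientation: [3.142, 0.0, 1.592]
ft_force: [0.2, -0.7, -0.8]
gripper_width: 0.411
grasp_force: 60.0
```

Call:
carry_out:
  moves:
    - [0,0.05,0,0,0,0,-1]
    - [0,0,0,0,0,0,-1]

```text
time: 13.2
tcp_pos: [0.5065, 0.0711, 0.1312]
orientation: [-3.141, 0.0, 1.592]
ft_force: [-1.0, 0.6, -1.3]
gripper_width: 0.41
grasp_force: 60.0
```

Call:
carry_out:
  moves:
    - [0,0.05,0,0,0,0,-1]
    - [0,0,0,0,0,0,-1]

```text
time: 13.37
tcp_pos: [0.5066, 0.0711, 0.1312]
orientation: [-3.14, 0.0, 1.592]
ft_force: [-3.3, 0.5, 1.3]
gripper_width: 0.411
grasp_force: 60.3
```

Call:
carry_out:
  moves:
    - [0,-0.15,0,0,0,0,-1]
    - [0,-0.15,0,0,0,0,-1]
    - [0,0,-0.1,0,0,0,-1]
    - [0,0,-0.05,0,0,0,-1]
    - [0,0,0,0,0,0,-1]

```text
time: 13.78
tcp_pos: [0.5043, 0.071, 0.1331]
orientation: [3.141, -0.0, 1.592]
ft_force: [-0.5, -0.3, -1.3]
gripper_width: 0.408
grasp_force: 60.2
```

Call:
carry_out:
  moves:
    - [0,0,-0.05,0,0,0,-1]
    - [0,0,0,0,0,0,-1]

```text
time: 13.95
tcp_pos: [0.5042, 0.071, 0.1334]
orientation: [3.141, -0.0, 1.592]
ft_force: [-0.7, 0.3, -0.9]
gripper_width: 0.41
grasp_force: 60.2
```

Call:
carry_out:
  moves:
    - [0,0,-0.05,0,0,0,-1]
    - [0,0,0,0,0,0,-1]

```text
time: 14.12
tcp_pos: [0.5041, 0.071, 0.1339]
orientation: [3.141, -0.0, 1.592]
ft_force: [-0.3, 0.4, -1.7]
gripper_width: 0.408
grasp_force: 60.2
```

Call:
carry_out:
  moves:
    - [0,0,-0.05,0,0,0,-1]
    - [0,0,0,0,0,0,-1]

```text
time: 14.28
tcp_pos: [0.5041, 0.071, 0.1343]
orientation: [3.142, 0.0, 1.592]
ft_force: [-0.5, 0.6, -1.3]
gripper_width: 0.41
grasp_force: 60.2
```

Call:
carry_out:
  moves:
    - [0,0,-0.05,0,0,0,-1]
    - [0,0,0,0,0,0,-1]

```text
time: 14.45
tcp_pos: [0.504, 0.071, 0.1348]
orientation: [-3.141, -0.0, 1.592]
ft_force: [-0.1, -0.8, -0.6]
gripper_width: 0.411
grasp_force: 60.2
```

Call:
carry_out:
  moves:
    - [0,0,-0.05,0,0,0,-1]
    - [0,0,0,0,0,0,-1]

```text
time: 14.62
tcp_pos: [0.504, 0.071, 0.1349]
orientation: [-3.141, -0.0, 1.592]
ft_force: [0.9, -0.4, -3.1]
gripper_width: 0.413
grasp_force: 60.2
```

Call:
carry_out:
  moves:
    - [0,0,-0.05,0,0,0,-1]
    - [0,0,0,0,0,0,-1]

```text
time: 14.78
tcp_pos: [0.504, 0.071, 0.135]
orientation: [-3.141, 0.0, 1.592]
ft_force: [1.7, 1.1, -7.3]
gripper_width: 0.41
grasp_force: 60.5
```

```bash
python3 - <<'E'
import numpy as np
q=np.load("q.npy");q[0]+=.0008;np.save("q.npy",q)
E
sed -i 's/Z=.0318+.0995/Z=.1317/; s/rows.append(\[\*d.round(2),0,0,w\[2\].round(3)\])/rows.append([float(v) for v in [*d.round(2),0,0,w[2].round(3)]])/' plan.py; python3 plan.py 18 .0025
```

```text
s 0.082 bends at [0.1066 0.1246 0.1426 0.2651] err tool axes mm [ 0.2  0.2 -3.3] F [ 1.7  1.1 -7.3] Ftool [1.  1.7 7.3] t 14.7833
[[-0.27, -0.02, 0.33, 0.0, 0.0, 0.001], [-0.25, 0.0, 0.0, 0.0, 0.0, 0.0], [-0.25, -0.0, -0.0, 0.0, 0.0, 0.0], [-0.25, -0.0, -0.0, 0.0, 0.0, 0.0], [-0.25, 0.0, 0.0, 0.0, 0.0, 0.0], [-0.25, -0.0, -0.0, 0.0, 0.0, 0.0], [-0.25, -0.0, -0.0, 0.0, 0.0, -0.015], [-0.25, -0.0, -0.0, 0.0, 0.0, -0.041], [-0.25, -0.0, -0.0, 0.0, 0.0, -0.041], [-0.25, -0.0, -0.0, 0.0, 0.0, -0.041], [-0.25, -0.01, -0.0, 0.0, 0.0, -0.041], [-0.25, -0.01, -0.0, 0.0, 0.0, -0.041], [-0.25, -0.01, -0.0, 0.0, 0.0, -0.041], [-0.25, -0.0, -0.0, 0.0, 0.0, -0.013], [-0.25, -0.01, -0.0, 0.0, 0.0, -0.081], [-0.24, -0.01, -0.0, 0.0, 0.0, -0.083], [-0.24, -0.01, -0.0, 0.0, 0.0, -0.084], [-0.24, -0.01, -0.0, 0.0, 0.0, -0.084]]
```

Call:
carry_out:
  moves:
    - [0,0,0.41,0,0,0,-1]
    - [-0.25,-0.02,0,0,0,0,-1]
    - [-0.25,0,0,0,0,0,-1]
    - [-0.25,0,0,0,0,0,-1]
    - [-0.25,0,0,0,0,0,-1]
    - [-0.25,0,0,0,0,0,-1]
    - [-0.25,0,0,0,0,0,-1]
    - [-0.25,0,0,0,0,-0.015,-1]
    - [0,0,0,0,0,0,-1]

```text
time: 15.53
tcp_pos: [0.5043, 0.053, 0.1317]
orientation: [3.142, 0.0, 1.607]
ft_force: [-0.3, 0.1, -1.6]
gripper_width: 0.408
grasp_force: 61.1
```

```bash
python3 plan.py 10 .002
```

```text
s 0.1 bends at [0.1066 0.1246 0.1426 0.2651] err tool axes mm [ 0.2  0.1 -0. ] F [-0.3  0.1 -1.6] Ftool [ 0.1 -0.3  1.6] t 15.5333
[[-0.22, -0.02, 0.0, 0.0, 0.0, -0.039], [-0.2, -0.0, -0.0, 0.0, 0.0, -0.033], [-0.2, -0.0, -0.0, 0.0, 0.0, -0.033], [-0.2, -0.01, -0.0, 0.0, 0.0, -0.033], [-0.2, -0.01, -0.0, 0.0, 0.0, -0.033], [-0.2, -0.01, -0.0, 0.0, 0.0, -0.033], [-0.2, -0.01, -0.0, 0.0, 0.0, -0.033], [-0.2, -0.0, -0.0, 0.0, 0.0, -0.01], [-0.2, -0.01, -0.0, 0.0, 0.0, -0.044], [-0.2, -0.01, -0.0, 0.0, 0.0, -0.065]]
```

Call:
carry_out:
  moves:
    - [-0.2,-0.01,0,0,0,-0.039,-1]
    - [-0.2,0,0,0,0,-0.033,-1]
    - [-0.2,0,0,0,0,-0.033,-1]
    - [-0.2,-0.01,0,0,0,-0.033,-1]
    - [0,0,0,0,0,0,-1]

```text
time: 15.95
tcp_pos: [0.5048, 0.0453, 0.1317]
orientation: [3.142, 0.0, 1.746]
ft_force: [1.0, -0.1, -0.4]
gripper_width: 0.41
grasp_force: 61.1
```

Call:
carry_out:
  moves:
    - [-0.2,-0.01,0,0,0,-0.033,-1]
    - [-0.2,-0.01,0,0,0,-0.033,-1]
    - [-0.2,-0.01,0,0,0,-0.033,-1]
    - [-0.2,0,0,0,0,-0.01,-1]
    - [0,0,0,0,0,0,-1]

```text
time: 16.37
tcp_pos: [0.5063, 0.0375, 0.1317]
orientation: [-3.142, 0.0, 1.853]
ft_force: [0.2, 0.1, -0.9]
gripper_width: 0.41
grasp_force: 61.2
```

```bash
python3 plan.py 12 .002
```

```text
s 0.1155 bends at [0.1066 0.1246 0.1426 0.2651] err tool axes mm [-0.1  0.1  0. ] F [ 0.2  0.1 -0.9] Ftool [0.1 0.2 0.9] t 16.3667
[[-0.19, -0.02, -0.0, 0.0, 0.0, -0.029], [-0.2, -0.01, -0.0, 0.0, 0.0, -0.065], [-0.2, -0.01, -0.0, 0.0, 0.0, -0.066], [-0.19, -0.01, -0.0, 0.0, 0.0, -0.067], [-0.19, -0.01, -0.0, 0.0, 0.0, -0.067], [-0.19, -0.01, -0.0, 0.0, 0.0, -0.067], [-0.2, -0.01, -0.0, 0.0, 0.0, -0.066], [-0.2, -0.01, -0.0, 0.0, 0.0, -0.065], [-0.2, -0.01, -0.0, 0.0, 0.0, -0.036], [-0.2, -0.0, -0.0, 0.0, 0.0, -0.014], [-0.2, -0.0, -0.0, 0.0, 0.0, -0.033], [-0.2, -0.0, -0.0, 0.0, 0.0, -0.033]]
```

Call:
carry_out:
  moves:
    - [-0.19,-0.02,0,0,0,-0.029,-1]
    - [-0.2,-0.01,0,0,0,-0.065,-1]
    - [-0.2,-0.01,0,0,0,-0.066,-1]
    - [0,0,0,0,0,0,-1]

```text
time: 16.7
tcp_pos: [0.5078, 0.0318, 0.1317]
orientation: [-3.142, 0.0, 2.015]
ft_force: [-0.7, -0.6, -0.8]
gripper_width: 0.411
grasp_force: 61.2
```

Call:
carry_out:
  moves:
    - [-0.19,-0.01,0,0,0,-0.067,-1]
    - [-0.19,-0.01,0,0,0,-0.067,-1]
    - [-0.19,-0.01,0,0,0,-0.067,-1]
    - [0,0,0,0,0,0,-1]

```text
time: 17.03
tcp_pos: [0.5103, 0.0268, 0.1317]
orientation: [-3.142, 0.0, 2.214]
ft_force: [-0.6, -0.4, -2.6]
gripper_width: 0.408
grasp_force: 61.2
```

```bash
python3 plan.py 12 .002
```

```text
s 0.1275 bends at [0.1066 0.1246 0.1426 0.2651] err tool axes mm [0.1 0.  0. ] F [-0.6 -0.4 -2.6] Ftool [-0.  -0.7  2.6] t 17.0333
[[-0.21, -0.01, -0.0, 0.0, 0.0, -0.067], [-0.2, -0.01, -0.0, 0.0, 0.0, -0.065], [-0.2, -0.01, -0.0, 0.0, 0.0, -0.036], [-0.2, -0.0, -0.0, 0.0, 0.0, -0.014], [-0.2, -0.0, -0.0, 0.0, 0.0, -0.033], [-0.2, -0.0, -0.0, 0.0, 0.0, -0.033], [-0.2, -0.0, -0.0, 0.0, 0.0, -0.033], [-0.2, -0.0, -0.0, 0.0, 0.0, -0.033], [-0.2, -0.01, -0.0, 0.0, 0.0, -0.033], [-0.2, -0.01, -0.0, 0.0, 0.0, -0.033], [-0.2, -0.01, -0.0, 0.0, 0.0, -0.033], [-0.2, -0.0, -0.0, 0.0, 0.0, -0.018]]
```

Call:
carry_out:
  moves:
    - [-0.21,-0.01,0,0,0,-0.067,-1]
    - [-0.2,-0.01,0,0,0,-0.065,-1]
    - [-0.2,-0.01,0,0,0,-0.036,-1]
    - [0,0,0,0,0,0,-1]

```text
time: 17.37
tcp_pos: [0.5141, 0.022, 0.1316]
orientation: [-3.142, -0.0, 2.38]
ft_force: [-0.2, 0.8, -2.1]
gripper_width: 0.412
grasp_force: 61.2
```

Call:
carry_out:
  moves:
    - [-0.2,0,0,0,0,-0.014,-1]
    - [-0.2,0,0,0,0,-0.033,-1]
    - [-0.2,0,0,0,0,-0.033,-1]
    - [-0.2,0,0,0,0,-0.033,-1]
    - [0,0,0,0,0,0,-1]

```text
time: 17.78
tcp_pos: [0.5201, 0.0166, 0.1316]
orientation: [-3.142, -0.0, 2.495]
ft_force: [-0.1, 0.4, -0.9]
gripper_width: 0.407
grasp_force: 61.2
```

```bash
python3 plan.py 15 .002
```

```text
s 0.1415 bends at [0.1066 0.1246 0.1426 0.2651] err tool axes mm [-0.2  0.2  0.1] F [-0.1  0.4 -0.9] Ftool [0.3 0.2 0.9] t 17.7833
[[-0.18, -0.02, -0.01, 0.0, 0.0, -0.032], [-0.2, -0.01, -0.0, 0.0, 0.0, -0.033], [-0.2, -0.01, -0.0, 0.0, 0.0, -0.033], [-0.2, -0.01, -0.0, 0.0, 0.0, -0.033], [-0.2, -0.0, -0.0, 0.0, 0.0, -0.018], [-0.2, 0.0, 0.0, 0.0, 0.0, -0.0], [-0.2, 0.0, 0.0, 0.0, 0.0, 0.0], [-0.2, 0.0, 0.0, 0.0, 0.0, 0.0], [-0.2, 0.0, 0.0, 0.0, 0.0, 0.0], [-0.2, -0.0, -0.0, 0.0, 0.0, -0.0], [-0.2, -0.0, -0.0, 0.0, 0.0, 0.0], [-0.2, -0.0, -0.0, 0.0, 0.0, 0.0], [-0.2, 0.0, 0.0, 0.0, 0.0, 0.0], [-0.2, -0.0, -0.0, 0.0, 0.0, 0.0], [-0.2, 0.0, 0.0, 0.0, 0.0, -0.0]]
```

Call:
carry_out:
  moves:
    - [-0.18,-0.02,0,0,0,-0.032,-1]
    - [-0.2,-0.01,0,0,0,-0.033,-1]
    - [-0.2,-0.01,0,0,0,-0.033,-1]
    - [-0.2,-0.01,0,0,0,-0.033,-1]
    - [-0.2,0,0,0,0,-0.018,-1]
    - [0,0,0,0,0,0,-1]

```text
time: 18.28
tcp_pos: [0.528, 0.0109, 0.1316]
orientation: [-3.142, -0.0, 2.643]
ft_force: [-0.9, 0.3, -1.4]
gripper_width: 0.409
grasp_force: 61.2
```

Call:
carry_out:
  moves:
    - [-0.3,0,0,0,0,0,-1]
    - [-0.3,0,0,0,0,0,-1]
    - [-0.3,0,0,0,0,0,-1]
    - [-0.3,0,0,0,0,0,-1]
    - [-0.3,0,0,0,0,0,-1]
    - [0,0,0,0,0,0,-1]

```text
time: 18.78
tcp_pos: [0.5415, 0.0035, 0.1316]
orientation: [-3.142, 0.0, 2.644]
ft_force: [-0.4, -0.4, -0.9]
gripper_width: 0.411
grasp_force: 61.2
```

```bash
python3 plan.py 3 .003
```

```text
s 0.167 bends at [0.1066 0.1246 0.1426 0.2651] err tool axes mm [ 0.1 -0.1  0.1] F [-0.4 -0.4 -0.9] Ftool [ 0.2 -0.5  0.9] t 18.7833
[[-0.31, 0.01, -0.01, 0.0, 0.0, 0.001], [-0.3, -0.0, -0.0, 0.0, 0.0, 0.0], [-0.3, 0.0, 0.0, 0.0, 0.0, -0.0]]
```

Call:
carry_out:
  moves:
    - [-0.4,0,0,0,0,0,-1]
    - [-0.4,0,0,0,0,0,-1]
    - [-0.4,0,0,0,0,0,-1]
    - [-0.4,0,0,0,0,0,-1]
    - [-0.4,0,0,0,0,0,-1]
    - [-0.4,0,0,0,0,0,-1]
    - [0,0,0,0,0,0,-1]

```text
time: 19.37
tcp_pos: [0.5627, -0.0081, 0.1316]
orientation: [-3.141, 0.0, 2.644]
ft_force: [-0.8, 0.2, -0.9]
gripper_width: 0.414
grasp_force: 61.2
```

Call:
carry_out:
  moves:
    - [-0.4,0,0,0,0,0,-1]
    - [-0.4,0,0,0,0,0,-1]
    - [-0.4,0,0,0,0,0,-1]
    - [-0.4,0,0,0,0,0,-1]
    - [-0.4,0,0,0,0,0,-1]
    - [-0.4,0,0,0,0,0,-1]
    - [0,0,0,0,0,0,-1]

```text
time: 19.95
tcp_pos: [0.5838, -0.0195, 0.1316]
orientation: [-3.141, 0.0, 2.644]
ft_force: [0.6, -0.7, -1.4]
gripper_width: 0.412
grasp_force: 61.2
```

Call:
carry_out:
  moves:
    - [-0.4,0,0,0,0,0,-1]
    - [-0.4,0,0,0,0,0,-1]
    - [-0.4,0,0,0,0,0,-1]
    - [-0.4,0,0,0,0,0,-1]
    - [-0.4,0,0,0,0,0,-1]
    - [-0.4,0,0,0,0,0,-1]
    - [0,0,0,0,0,0,-1]

```text
time: 20.53
tcp_pos: [0.6049, -0.0309, 0.1315]
orientation: [-3.142, 0.0, 2.644]
ft_force: [-0.6, 0.3, -1.0]
gripper_width: 0.411
grasp_force: 61.2
```

```bash
python3 plan.py 3 .003
```

```text
s 0.239 bends at [0.1066 0.1246 0.1426 0.2651] err tool axes mm [-0.  -0.   0.2] F [-0.6  0.3 -1. ] Ftool [ 0.7 -0.   1. ] t 20.5333
[[-0.3, 0.0, -0.02, 0.0, 0.0, 0.001], [-0.3, 0.0, 0.0, 0.0, 0.0, 0.0], [-0.3, 0.0, 0.0, 0.0, 0.0, 0.0]]
```

Call:
carry_out:
  moves:
    - [-0.2,0,0,0,0,0,-1]
    - [-0.2,0,0,0,0,0,-1]
    - [-0.2,0,0,0,0,0,-1]
    - [-0.2,0,0,0,0,0,-1]
    - [-0.2,0,0,0,0,0,-1]
    - [-0.2,0,0,0,0,0,-1]
    - [-0.2,0,0,0,0,0,-1]
    - [0,0,0,0,0,0,-1]

```text
time: 21.2
tcp_pos: [0.617, -0.0374, 0.1317]
orientation: [-3.142, 0.0, 2.645]
ft_force: [-0.0, 0.3, -1.4]
gripper_width: 0.405
grasp_force: 61.2
```

Call:
carry_out:
  moves:
    - [-0.1,0,0,0,0,0,-1]
    - [-0.1,0,0,0,0,0,-1]
    - [0,0,0,0,0,0,-1]

```text
time: 21.45
tcp_pos: [0.6185, -0.0382, 0.1316]
orientation: [-3.142, 0.0, 2.645]
ft_force: [0.2, 0.4, -1.0]
gripper_width: 0.411
grasp_force: 61.2
```

Call:
carry_out:
  moves:
    - [-0.1,0,0,0,0,0,-1]
    - [-0.05,0,0,0,0,0,-1]
    - [0,0,0,0,0,0,-1]

```text
time: 21.7
tcp_pos: [0.6198, -0.0389, 0.1317]
orientation: [-3.142, 0.0, 2.645]
ft_force: [0.3, 0.0, -1.1]
gripper_width: 0.41
grasp_force: 61.2
```

Call:
carry_out:
  moves:
    - [-0.1,0,0,0,0,0,-1]
    - [0,0,0,0,0,0,-1]

```text
time: 21.87
tcp_pos: [0.6207, -0.0394, 0.1317]
orientation: [-3.142, 0.0, 2.645]
ft_force: [0.4, 0.2, -1.8]
gripper_width: 0.409
grasp_force: 61.2
```

Call:
carry_out:
  moves:
    - [-0.08,0,0,0,0,0,-1]
    - [0,0,0,0,0,0,-1]

```text
time: 22.03
tcp_pos: [0.6214, -0.0398, 0.1317]
orientation: [-3.142, 0.0, 2.645]
ft_force: [0.1, -0.5, -1.3]
gripper_width: 0.411
grasp_force: 61.2
```

Call:
carry_out:
  moves:
    - [-0.08,0,0,0,0,0,-1]
    - [0,0,0,0,0,0,-1]

```text
time: 22.2
tcp_pos: [0.6221, -0.0401, 0.1317]
orientation: [-3.142, 0.0, 2.645]
ft_force: [0.2, 0.2, -1.8]
gripper_width: 0.412
grasp_force: 61.2
```

Call:
carry_out:
  moves:
    - [-0.08,0,0,0,0,0,-1]
    - [0,0,0,0,0,0,-1]

```text
time: 22.37
tcp_pos: [0.6229, -0.0405, 0.1317]
orientation: [3.142, 0.0, 2.645]
ft_force: [-0.3, 0.2, -1.1]
gripper_width: 0.409
grasp_force: 61.2
```

Call:
carry_out:
  moves:
    - [-0.08,0,0,0,0,0,-1]
    - [0,0,0,0,0,0,-1]

```text
time: 22.53
tcp_pos: [0.6235, -0.0408, 0.1317]
orientation: [3.142, -0.0, 2.645]
ft_force: [0.0, 0.7, -1.0]
gripper_width: 0.411
grasp_force: 61.2
```

Call:
carry_out:
  moves:
    - [-0.08,0,0,0,0,0,-1]
    - [0,0,0,0,0,0,-1]

```text
time: 22.7
tcp_pos: [0.6236, -0.0409, 0.1316]
orientation: [-3.141, -0.002, 2.645]
ft_force: [-4.5, 1.3, 0.6]
gripper_width: 0.413
grasp_force: 61.4
```

Call:
carry_out:
  moves:
    - [-0.08,0,0,0,0,0,-1]
    - [0,0,0,0,0,0,-1]

```text
time: 22.87
tcp_pos: [0.6238, -0.041, 0.1317]
orientation: [-3.141, -0.003, 2.645]
ft_force: [-7.2, 2.6, 1.2]
gripper_width: 0.41
grasp_force: 61.6
```

Call:
carry_out:
  moves:
    - [0.12,0,0,0,0,0,-1]
    - [0,0,0.1,0,0,0,-1]
    - [0,0,0.1,0,0,0,-1]
    - [0,0,0.05,0,0,0,-1]
    - [0,0,0,0,0,0,-1]

```text
time: 23.28
tcp_pos: [0.6237, -0.0408, 0.129]
orientation: [3.141, -0.001, 2.645]
ft_force: [-3.0, 2.5, -0.0]
gripper_width: 0.409
grasp_force: 61.5
```

Call:
carry_out:
  moves:
    - [0,0,0.05,0,0,0,-1]
    - [0,0,0,0,0,0,-1]

```text
time: 23.45
tcp_pos: [0.6237, -0.0408, 0.1289]
orientation: [3.141, -0.0, 2.645]
ft_force: [-4.5, 3.3, 2.2]
gripper_width: 0.407
grasp_force: 61.7
```

Call:
carry_out:
  moves:
    - [0,0,0.03,0,0,0,-1]
    - [0,0,0,0,0,0,-1]

```text
time: 23.62
tcp_pos: [0.6237, -0.0408, 0.129]
orientation: [3.141, -0.0, 2.645]
ft_force: [-5.0, 2.5, 3.3]
gripper_width: 0.412
grasp_force: 61.7
```

Call:
carry_out:
  moves:
    - [0.05,0,-0.04,0,0,0,-1]
    - [0,0,0,0,0,0,-1]
    - [0,0,0,0,0,0,0.0]
    - [0,0,0,0,0,0,0.1]
    - [0,0,0,0,0,0,0.2]
    - [0,0,0,0,0,0,0.3]
    - [0,0,0,0,0,0,0.4]
    - [0,0,0,0,0,0,0.4]
    - [0,0,0,0,0,0,0.4]

```text
time: 24.37
tcp_pos: [0.6234, -0.0409, 0.1288]
orientation: [-3.142, 0.0, 2.645]
ft_force: [0.1, -0.1, -0.5]
gripper_width: 0.698
grasp_force: 0.0
```

Run:
```python
from h import *
s=r.snapshot("scene");pickle.dump(s,open("st4.pkl","wb"))
save(s,"g4.png",(245,140,325,220),7)
print(r.state()["ft_force"],r.state()["gripper_width"])
```

```text
[-0.280187    0.25889181 -0.42857447] 0.7012403630937822
```

View pics/g4.png

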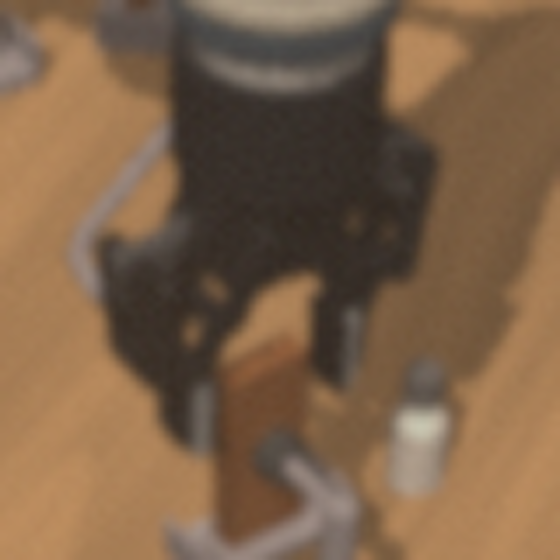

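The slab hangs upright with its face against the collar at crop (280,450), and the fingers are clear on both sides. Opening fully and retreating straight up.

Call:
carry_out:
  moves:
    - [0,0,0,0,0,0,0.6]
    - [0,0,-0.5,0,0,0,0.6]
    - [0,0,-1,0,0,0,0.6]
    - [0,0,-1.5,0,0,0,0.6]
    - [0,0,-2,0,0,0,0.6]
    - [0,0,-2,0,0,0,0.6]
    - [0,0,-2,0,0,0,0.6]
    - [0,0,-2,0,0,0,0.6]
    - [0,0,0,0,0,0,0.6]
    - [0,0,0,0,0,0,0.6]
    - [0,0,0,0,0,0,0.6]
    - [0,0,0,0,0,0,0.6]
    - [0,0,0,0,0,0,0.6]
    - [0,0,0,0,0,0,0.6]

```text
time: 25.58
tcp_pos: [0.623, -0.0408, 0.2375]
orientation: [-3.141, -0.002, 2.645]
ft_force: [0.1, 0.3, 0.2]
gripper_width: 0.797
grasp_force: 0.0
```

Run:
```python
from h import *
s=r.snapshot("scene")
save(s,"g5.png",(245,140,325,220),7)
```

```text
(no output)
```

View pics/g5.png

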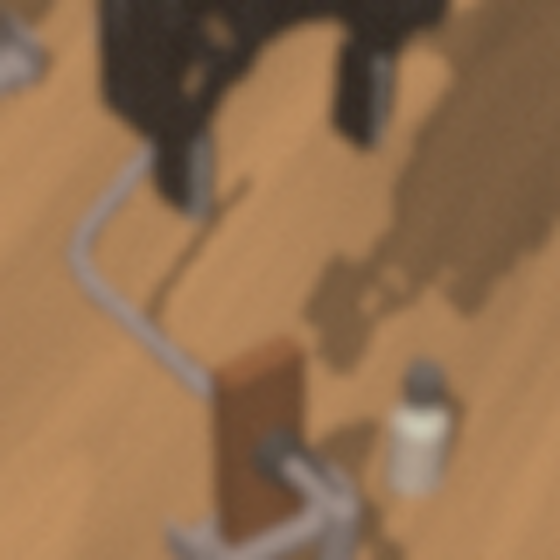

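The hanger hangs upright against the collar, crop (275,450), with the gripper clear.

```bash
python3 -c "
from bench import r
print(r.hand_in())"
```

```text
the job is handed in; nothing more can be done
None
```

The hanger is on the rail, hanging upright and released against the stop collar by the post, and the job is handed in at about 26 s; hand-in returned no verdict, the largest wrist-force reading was about 8 N, and nothing else on the cart was seen to be touched.

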